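# Lock the ring fixture on the engraving block

## Task

Mount the fixture plate with the clamped ring on the engraving block: hang its three lugs in the gaps between the block's hooks so that they rest on the ledge, then, under light downward pressure, twist it clockwise (seen from above) until you feel the lugs drop into the locking notches and the plate sits fully home on its seat. Work gently, do not force it against the block, leave the other tools where they lie, and let go.

Things in the scene. Friction and masses are not known exactly. Their poses are not given: they have to be found in the camera images.
- fixture_plate: Loose round steel plate, 0.3 to 0.5 kg, 9 mm thick, 74 mm across. Origin: centre of its underside, z up. Three lugs (12 wide, 6 high, flush with the underside) stick out of its rim to 46 mm from the centre, at 0, 120 and 240 deg from its x axis. On top stand two aluminium jaws that grip a ring upright; jaws top 43 mm, ring top 53 mm above the underside.
- jaws (a point): Where to take the plate: centre of the fixed jaw pair, on the plate's axis, 33 mm above the underside. The pair is 36 mm long along the plate's x and 30 mm across its y (pinch across y, from above); it runs from 9 to 43 mm above the underside. The ring stands 10 mm out of the jaws' top.
- engraving_block: Heavy fixed engraver's block, 116 mm across, 86.5 mm high. Origin: centre of its foot. Three steel hooks (inward lips, 39.5 to 54 mm from the axis, top 86.5 mm up) ring the head; between them three entry gaps 18 mm wide, at 0, 120 and 240 deg from the block's x axis. Lugs go down the gaps onto the ledge, then clockwise under the lips; a stop ends the turn 88 deg on. A clamp screw juts out at -x.
- entry_gap (a point): Middle of one entry gap (the one on the block's x axis), on the ledge: 43 mm from the block's axis, 73 mm up. The ledge is the top of a brass index ring; a plate hanging on it has its underside level with this. The lips' underside is 8.5 mm above the ledge: 2.5 mm of play over a lug. Press with 5 to 10 N while turning; over 35 N between plate and block would bruise the brass.
- block_seat (a point): Centre of the seat disc (sprung, 8 N/mm), 68 mm up, 5 mm below the ledge. Home: underside here or up to 1 mm lower, lugs in the ring's three notches, 120 deg apart, 16.5 mm wide, 5 mm deep. The ring is clamped at an unmeasured angle: notches lie 30 to 73 deg clockwise of the gaps; feel for them. Bevelled edges: the plate starts to sink about 7 deg before a notch's middle. Turned on, lugs jam.
- loupe: Folding loupe lying beside the block, 20 x 54 x 21 mm; leave it where it is. Origin: centre of its underside.
- tweezers: Steel tweezers lying on the bench, 14 x 126 x 10 mm; leave them where they are. Origin: centre of the underside.
- ring_clamp: Wooden ring clamp lying on the bench, 31 x 123 x 24 mm; leave it where it is. Origin: centre of the underside.
Things that resemble listed ones, but are neither listed nor needed, are in the scene too. What is shaped like the fixture_plate but blue is not meant.

How it is judged:
By the outcome, as a careful person would: the job done as asked, in the order asked, and still so for the second after the job is handed in, with the robot touching nothing.
It also fails if it takes over 64 s, if anything falls off the work surface, if the arm or the gripper's body presses on something with over 40 N, if the wrist force passes 120 N, or if a joint passes its speed limit or range.

## Robot

A 6-joint arm with a two-finger parallel gripper is mounted at the origin on a cart in front of the work surface, level with it; the furniture and walls round the work are solid. World frame = base frame: x ahead of the robot, y to its left, z up, the work surface at z = 0. Lengths are in m, angles in degrees, forces in N, time in s.
With the tool pointing down it reaches from about 0.3 to 0.75 m from the base axis. Payload 8.5 kg.
Tool frame: the origin (TCP) lies at the very end of the fingers, on their centre line; the grasp point (between the pads) lies 19 mm behind it; z points along the fingers, y is the line along which they close (so a half turn about z gives the same grasp; the last joint's range is limited). The gripper opens to 85 mm and grips with 20 to 120 N. Pads are 22 mm wide; open, the fingers measure 114 mm over their backs; the gripper's body (76 mm by 85 mm) begins 54 mm behind the grasp point. The pads swing forward as they close: fully open they stand 13 mm farther back than shut.
Start: joints at [56.706, 21.807, 74.336, -0, 83.858, -12.336], TCP at [0.197, 0.514, 0.231] pointing down, gripper open.
Joint ranges: [-178.18, 178.18], [-50.72, 133.34], [12.68, 142.11], [-81.47, 261.47], [9.98, 163.14], [-165.26, 165.26]. Speed limits (degrees/s): [136.94, 136.94, 180, 180, 180, 180].

## Interface

Orientations are given as a 3x3 rotation matrix whose columns are the frame's x, y, z axes.
In Python, from rig import observe, cams, ticket gives the robot as it stands.
- The arm moves only by the tool move_arm, never from a script. Its arguments are lists of equal length, an entry for each row: "jaw": the finger opening in cm, from 0 to 8.54; "dp": the shift along the tool's x, y, z in cm, a list of three; "turn": the turn, a rotation vector about the tool's x, y, z in rad, a list of three. In form: {"jaw": [jaw, ...], "dp": [[tx, ty, tz], ...], "turn": [[wx, wy, wz], ...]}. A call has 1 to 12 rows; each row shifts and turns the commanded pose from where the row before left it, along the tool's axes as they then stand; what a row does not reach is not made up. A row lasts 1/12 s, in which the tool goes at most 41.7 mm and 7.16 degrees, less where a joint would pass 70% of its speed; a pose out of reach is approached as far as the arm can. A call is refused whole if a number of a shift passes 4.17 or a number of a turn 0.125, either way. A call with a gripper value outside its range is refused whole. The fingers move at their own pace and stop on an object; "force" is the grip in N (left out, the last holds). Time passes only in rows, so rows that do not move let the fingers close. It gives the time, the measured TCP pose, the force, the opening and the grip force at its end, in the units of the state.
- observe(): the state, without advancing time (a new reading comes with each control period).
- cams.get_image(name): name is "scene" or "top" or "wrist"; returns (picture, depth): 420x560x3 uint8, red, green, blue; 420x560 float32, m along the optical axis (not along the pixel's ray), 0 where there is no reading.
- cams.calibration(name): a dict with "vertical_fov" (degrees; the focal length in pixels is half the picture's height over the tangent of half this angle, whatever the lens; pixels are square), "cx", "cy" (the principal point, pixels), "k1" (the pictures are not rectified: a ray, as slopes to the right and down, at radius r is drawn at 1 + k1 r^2 times it, then the intrinsics apply), "view" (4x4, takes a point from world to camera coordinates); the wrist camera has in their place "tool_from_camera" (4x4, takes a point from camera to tool coordinates, whose origin is the TCP and whose axes are the flange's). Camera axes: x right, y up, looking along -z (the intrinsics and any distortion apply to the point x, -y, -z); pixel columns grow to the right and rows downward; lengths in m; the calibration is good to about 2 mm. A picture is of the moment at which its call begins: read the wrist's pose just before it. calibration takes no time and is no camera call.
- ticket.close_job(): hands the job in; it is judged then, once.
Trained networks look in the newest picture that a camera, given by its name, has taken for a name from the list of things; names that differ only in an ending like _2 or _b are one class to them, and where a whole thing is asked for, a point or a joint stands for the part that bears it (a point fixed in the world has none). Each returns a list of dicts, best first, with "p" (0 to 1); they miss things now and then, are a little off and sometimes report something else, mostly with a low value. They report only what shows in the picture. A call takes as long as a camera call. They do not tell look-alikes from the thing itself.
- cams.spot_in(camera, query): "box" ([centre column, centre row, width, height] as shares, 0 to 1, of the picture: columns of its width, rows of its height, round what is visible of it).
- cams.outline_of(camera, query): "mask" (420x560 bool, what is visible of it) and "box" ([centre column, centre row, width, height] as shares, 0 to 1, of the picture: columns of its width, rows of its height, round what is visible of it).
- cams.mark_of(camera, query): "location" ([column, row] as shares, 0 to 1, of the picture: columns of its width, rows of its height: a listed point, or the origin of a listed thing).
The state is a dict: "time_s": time; "q": joint angles; "qvel": joint speeds; "joint_efforts": joint torques, N m; "position": TCP position; "tool_rot": TCP orientation; "ft_force": force on the tool from outside, world axes, zero at the start; "wrist_torque": the same for the moment, N m; "grip_width": finger opening in m; "gripper_force": force on a finger pad.
Only numpy, scipy, OpenCV 4.12 (cv2) and the standard library are available. Lean on these libraries where they do the work, as an engineer would, in place of code of your own. Each camera call takes 0.05 s, during which the arm holds its last target. There are 200 camera calls.

## Working session

There is one attempt and no reset: what is moved stays moved. The work goes in short steps, Python scripts to look and compute and a tool call to move; the robot and the scene stay as the last step left them, time stands still between calls to the robot, and variables do not carry over. Pictures are saved under pics/ and viewed, at most 10 in all, crops included, and the job is handed in when it is done.

Besides the shell and the picture viewer there is one more tool, called after "Call:" by a JSON object that holds its "name" and its "arguments". move_arm: Moves the arm, as the interface text tells. Its arguments: {"type":"object","properties":{"jaw":{"type":"array","items":{"type":"number"}},"dp":{"type":"array","items":{"type":"array","items":{"type":"number"}}},"turn":{"type":"array","items":{"type":"array","items":{"type":"number"}}},"force":{"type":"number"}},"required":["jaw","dp","turn"]}

```bash
mkdir -p pics
cat > h.py <<'E'
import numpy as np, cv2
from rig import observe, cams, ticket
def K(n):
    c=cams.calibration(n); f=210/np.tan(np.radians(c["vertical_fov"])/2); return c,f
def c2w(n,st=None):
    c,_=K(n)
    if n!="wrist": return np.linalg.inv(np.array(c["view"]))
    st=st or observe(); T=np.eye(4); T[:3,:3]=st["tool_rot"]; T[:3,3]=st["position"]
    return T@np.array(c["tool_from_camera"])
def ray(n,u,v):
    c,f=K(n); a=np.stack([(np.asarray(u,float)-c["cx"])/f,(np.asarray(v,float)-c["cy"])/f],-1)
    b=a.copy()
    for _ in range(20): b=a/(1+c["k1"]*(b**2).sum(-1,keepdims=True))
    return np.concatenate([b[...,:1],-b[...,1:],-np.ones_like(b[...,:1])],-1)
def pts(n,u,v,d,T):
    p=ray(n,u,v)*np.asarray(d)[...,None]; return p@T[:3,:3].T+T[:3,3]
def onz(n,u,v,z,T):
    r=ray(n,u,v)@T[:3,:3].T; o=T[:3,3]; return o+r*((z-o[2])/r[...,2])[...,None]
def cloud(n,d,T):
    v,u=np.mgrid[:420,:560]; return pts(n,u,v,d,T)
def proj(n,P,T):
    c,f=K(n); q=(np.atleast_2d(P)-T[:3,3])@T[:3,:3]; s=np.stack([q[:,0]/-q[:,2],-q[:,1]/-q[:,2]],-1)
    s=s*(1+c["k1"]*(s**2).sum(-1,keepdims=True)); return s*f+[c["cx"],c["cy"]]
E
python3 - <<'E'
from h import *
ims=[]
for n in ["top","scene"]:
    im,d=cams.get_image(n); ims.append(im); T=c2w(n); np.savez(n,im=im,d=d)
    C=cloud(n,d,T)
    for q in ["fixture_plate","engraving_block"]:
        for r in cams.outline_of(n,q)[:3]:
            m=r["mask"]&(d>0); P=C[m]; print(n,q,round(r["p"],2),np.round(np.array(r["box"])*[560,420,560,420]),np.round(np.median(P,0),3),P[:,2].max().round(3), im[m].mean(0).round())
    print(cams.calibration(n)["view"] is not None, T[:3,3])
cv2.imwrite("pics/a.png",ims[0][:,:,::-1]); cv2.imwrite("pics/b.png",ims[1][:,:,::-1])
print(observe())
E
```

```text
top fixture_plate 0.63 [258. 223.  44.  42.] [0.577 0.237 0.011] 0.056 [169. 167. 154.]
top fixture_plate 0.63 [200. 285.  42.  44.] [0.453 0.343 0.011] 0.056 [ 56.  86. 145.]
top fixture_plate 0.57 [347. 197.  63.  66.] [0.61  0.07  0.071] 0.094 [147. 141. 128.]
top engraving_block 0.94 [345. 199.  67.  70.] [0.61  0.07  0.071] 0.094 [147. 141. 128.]
True [0.4800135  0.20520215 1.020662  ]
scene fixture_plate 0.79 [302. 224.  39.  31.] [0.589 0.242 0.013] 0.055 [157. 147. 139.]
scene fixture_plate 0.78 [361. 205.  31.  31.] [0.466 0.349 0.012] 0.055 [ 46.  82. 149.]
scene engraving_block 0.85 [225. 211.  51.  61.] [0.649 0.078 0.062] 0.09 [109. 101.  94.]
scene engraving_block 0.25 [304. 222.  41.  31.] [0.589 0.242 0.013] 0.055 [157. 146. 139.]
True [1.53170751 0.33402021 0.49676749]
{'time_s': 0.3, 'q': array([ 5.67063133e+01,  2.18188421e+01,  7.43481473e+01, -7.94220014e-05,
        8.38586580e+01, -1.23357176e+01]), 'qvel': array([-0.06861382, -0.15620972, -0.11327087, -0.00968831,  0.05209184,
        0.08599998]), 'joint_efforts': array([-2.38195615e-03, -4.47899258e+01, -2.31137645e+01, -2.33647106e-04,
        2.28340046e-03, -2.52340476e-05]), 'position': array([0.19667985, 0.51354023, 0.23113496]), 'tool_rot': array([[-9.33843107e-01,  3.57682808e-01, -2.44566831e-04],
       [ 3.57682879e-01,  9.33843037e-01, -3.74917571e-04],
       [ 9.42854629e-05, -4.37591558e-04, -9.99999900e-01]]), 'ft_force': array([ 0.64000418, -0.0675737 ,  0.42314725]), 'wrist_torque': array([ 0.0077271 , -0.02763688,  0.09509964]), 'gripper_force': 0.0, 'grip_width': 0.0853994896107131}
```

View pics/a.png

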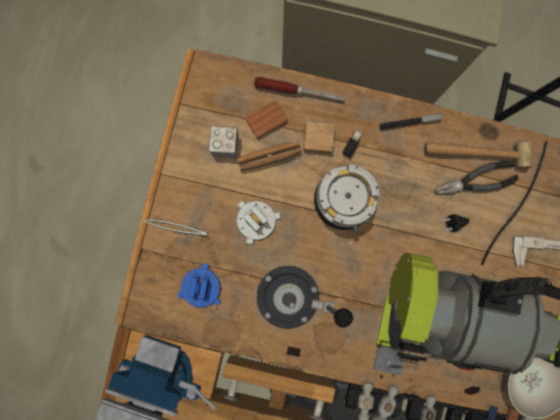

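View pics/b.png

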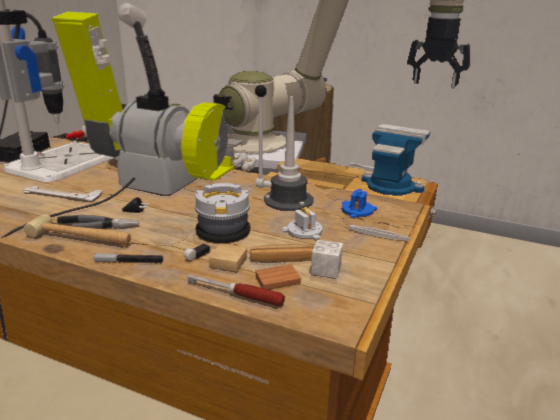

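Run:
```python
from h import *
z=np.load("top.npz"); im,d=z["im"],z["d"]; T=c2w("top"); C=cloud("top",d,T)
# max heights on 5cm grid
for x in np.arange(0.2,0.76,0.06):
    print(round(x,2),[round(float(C[(abs(C[...,0]-x)<.03)&(abs(C[...,1]-y)<.03)&(d>0)][:,2].max(initial=-1)),2) for y in np.arange(-.1,.55,.06)])
print(cams.calibration("wrist"))
s=observe(); R=s["tool_rot"]
# rim-based angle of plate lugs and centre of block
def rad(c,z0,lo,hi,r0,r1):
    m=(d>0)&(C[...,2]>lo)&(C[...,2]<hi); P=C[m][:,:2]-c; r=np.hypot(*P.T); a=np.degrees(np.arctan2(P[:,1],P[:,0])); k=(r>r0)&(r<r1)
    print(np.histogram(a[k],np.arange(-180,181,10))[0])
pl=C[(d>0)&(C[...,2]>.004)&(C[...,2]<.015)&(np.hypot(C[...,0]-.577,C[...,1]-.237)<.05)]; c=(pl.min(0)+pl.max(0))/2; print("plate",c,pl.mean(0)); rad(pl.mean(0)[:2],0,.003,.012,.040,.048)
b=C[(d>0)&(C[...,2]>.079)&(C[...,2]<.1)&(np.hypot(C[...,0]-.61,C[...,1]-.07)<.07)]; print("block",(b.min(0)+b.max(0))/2,b.mean(0),b[:,2].max())
print(R.T@(np.array([.577,.237,.231])-s["position"]))
```

```text
0.2 [0.03, 0.02, 0.03, 0.02, -0.01, 0.0, 0.01, 0.04, 0.0, 0.07, -1.0]
0.26 [0.02, 0.03, 0.03, 0.02, 0.0, -0.0, -0.0, 0.04, 0.14, 0.14, 0.14]
0.32 [0.2, 0.23, 0.23, 0.01, 0.01, 0.01, 0.0, 0.0, 0.14, 0.14, 0.14]
0.38 [0.23, 0.23, 0.23, 0.27, 0.27, 0.07, 0.01, 0.01, 0.12, 0.13, 0.0]
0.44 [0.35, 0.22, 0.22, 0.27, 0.27, 0.25, 0.02, 0.06, 0.05, 0.0, 0.0]
0.5 [0.05, 0.2, 0.2, 0.01, 0.06, 0.06, 0.0, 0.04, 0.05, 0.01, 0.0]
0.56 [0.02, 0.01, 0.09, 0.09, 0.09, 0.05, 0.06, 0.01, 0.02, 0.02, 0.0]
0.62 [0.02, 0.01, 0.09, 0.09, 0.09, 0.04, 0.05, 0.01, 0.0, 0.01, -1.0]
0.68 [0.03, 0.01, 0.09, 0.09, 0.03, 0.03, 0.05, 0.05, 0.01, 0.0, -1.0]
0.74 [0.03, 0.02, 0.03, 0.03, 0.03, 0.03, 0.05, 0.06, 0.01, 0.0, -1.0]
{'vertical_fov': 60.21496925498385, 'cx': 281.93445642467333, 'cy': 208.04013653585397, 'k1': -0.04558738594766377, 'tool_from_camera': array([[-9.75521625e-04,  9.46870948e-01,  3.21612275e-01,
         8.48378494e-02],
       [ 9.99998812e-01,  5.39964880e-04,  1.44348784e-03,
        -2.56839305e-04],
       [ 1.19313737e-03,  3.21613301e-01, -9.46870351e-01,
        -1.42308406e-01],
       [ 0.00000000e+00,  0.00000000e+00,  0.00000000e+00,
         1.00000000e+00]])}
plate [0.57592211 0.23884606 0.00952151] [0.57765372 0.23675492 0.01007704]
[ 0  0  0  0  0  0  0  0  0  9 11  1  0  0  0  0  2  0  0  1  0 10 13  0
  1  0  0  0  0  0  0  0  1  7 11  1]
block [0.61327703 0.06804    0.08635514] [0.61264508 0.068249   0.08780159] 0.09366763645123444
[-4.54073070e-01 -1.22211128e-01  1.45627995e-04]
```

Call:
{"name": "move_arm", "arguments": {"jaw": [8.5, 8.5, 8.5, 8.5, 8.5, 8.5, 8.5, 8.5, 8.5, 8.5, 8.5, 8.5], "dp": [[-3.8, -1.0, 0], [-3.8, -1.0, 0], [-3.8, -1.0, 0], [-3.8, -1.0, 0], [-3.8, -1.0, 0], [-3.8, -1.0, 0], [-3.8, -1.0, 0], [-3.8, -1.0, 0], [-3.8, -1.0, 0], [-3.8, -1.0, 0], [-3.8, -1.0, 0], [-3.6, -1.2, 0]], "turn": [[0, 0, 0], [0, 0, 0], [0, 0, 0], [0, 0, 0], [0, 0, 0], [0, 0, 0], [0, 0, 0], [0, 0, 0], [0, 0, 0], [0, 0, 0], [0, 0, 0], [0, 0, 0]]}}

```text
time_s: 1.3
position: [0.5786, 0.2358, 0.2311]
tool_rot: [[-0.934, 0.358, -0.0], [0.358, 0.934, 0.0], [0.0, 0.0, -1.0]]
ft_force: [-0.1, 0.7, 0.4]
grip_width: 0.085
gripper_force: 0.0
```

Run:
```python
from h import *
s=observe(); print(s["time_s"],s["q"].round(2),s["position"].round(4),s["tool_rot"].round(3))
T=c2w("wrist",s); im,d=cams.get_image("wrist"); np.savez("w1",im=im,d=d,T=T)
cv2.imwrite("pics/w1.png",im[:,:,::-1])
C=cloud("wrist",d,T)
for q in ["fixture_plate","jaws"]:
    for r in cams.mark_of("wrist",q)[:2]:
        u=np.array(r["location"])*[560,420]; print(q,round(r["p"],2),u.round(1),onz("wrist",*u,0.0 if q!="jaws" else .033,T).round(4))
m=(d>0)&(np.hypot(C[...,0]-.577,C[...,1]-.237)<.06)
t=C[m&(C[...,2]>.039)&(C[...,2]<.046)][:,:2].astype(np.float32); 
print("jaw top rect",cv2.minAreaRect(t), len(t))
p=C[m&(C[...,2]>.005)&(C[...,2]<.013)]; c=p[:,:2].mean(0)
k=C[m&(C[...,2]>.002)&(C[...,2]<.009)][:,:2]
pr=p[:,:2]
(cx,cy),r=cv2.minEnclosingCircle(pr.astype(np.float32)); print("circ",cx,cy,r,c)
P=k-[cx,cy]; rr=np.hypot(*P.T); a=np.degrees(np.arctan2(P[:,1],P[:,0])); g=(rr>.0395)&(rr<.047)
print("lug ph",np.degrees(np.angle(np.exp(3j*np.radians(a[g])).mean()))/3, g.sum())
```

```text
1.3 [ 1.133e+01  2.952e+01  6.144e+01  1.000e-02  8.905e+01 -5.770e+01] [0.5786 0.2358 0.2311] [[-0.934  0.358 -0.   ]
 [ 0.358  0.934  0.   ]
 [ 0.     0.    -1.   ]]
fixture_plate 0.87 [3.42e+02 3.00e-01] [0.4481 0.3446 0.    ]
fixture_plate 0.65 [286.2 167.1] [0.5768 0.2405 0.    ]
jaws 0.69 [288.8 174.5] [0.5776 0.2425 0.033 ]
jaw top rect ((0.5753282308578491, 0.23914718627929688), (0.03624916449189186, 0.030249405652284622), 41.544857025146484) 886
circ 0.5751907825469971 0.23897436261177063 0.04626389965415001 [0.57143819 0.24054624]
lug ph 41.42074354725445 231
```

View pics/w1.png

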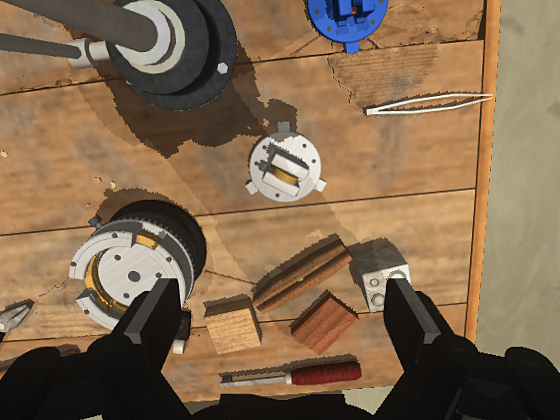

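Run:
```python
from h import *
im,d=cams.get_image("scene"); C=cloud("scene",d,c2w("scene")); 
im2,d2=cams.get_image("top"); C2=cloud("top",d2,c2w("top"))
z=np.load("top.npz"); C0=cloud("top",z["d"],c2w("top"))
m=(abs(C0[...,0]-.43)<.1)&(abs(C0[...,1]-.18)<.1)&(C0[...,2]>.1)&(z["d"]>0); print("mandrel",np.percentile(C0[m],[5,50,95],axis=0).round(3)); 
for lo in (.15,.2,.24):
  k=m&(C0[...,2]>lo); print(lo,C0[k].mean(0).round(3),C0[k].min(0).round(3),C0[k].max(0).round(3))
s=observe();a=np.radians(s["q"][0]); 
P=np.concatenate([C[d>0],C2[d2>0]]); u=P[:,0]*np.cos(a)+P[:,1]*np.sin(a); v=-P[:,0]*np.sin(a)+P[:,1]*np.cos(a)
for x in np.arange(.2,.75,.05):
  k=(abs(u-x)<.025)&(P[:,2]>.28)&(P[:,2]<1.0)&(abs(v)<.25)
  if k.sum()>5: print(round(x,2),k.sum(),"z",np.percentile(P[k][:,2],[1,50,99]).round(3),"v",np.percentile(v[k],[1,50,99]).round(3))
cv2.imwrite("pics/s2.png",im[:,:,::-1])
```

```text
mandrel [[0.402 0.099 0.12 ]
 [0.417 0.114 0.262]
 [0.439 0.188 0.269]]
0.15 [0.418 0.128 0.247] [0.398 0.094 0.152] [0.44  0.19  0.272]
0.2 [0.416 0.122 0.26 ] [0.398 0.094 0.201] [0.437 0.187 0.272]
0.24 [0.414 0.116 0.264] [0.398 0.094 0.241] [0.435 0.185 0.272]
0.2 399 z [0.351 0.389 0.433] v [0.213 0.232 0.249]
0.35 36 z [0.405 0.548 0.569] v [-0.232  0.064  0.07 ]
0.4 7152 z [0.286 0.572 0.59 ] v [-0.244  0.093  0.163]
0.45 6723 z [0.51  0.555 0.574] v [0.064 0.114 0.164]
0.5 6889 z [0.508 0.533 0.548] v [0.057 0.115 0.173]
0.55 3337 z [0.312 0.533 0.536] v [0.056 0.12  0.174]
0.6 9118 z [0.293 0.528 0.537] v [0.048 0.106 0.181]
0.65 6752 z [0.292 0.446 0.534] v [0.054 0.122 0.179]
```

View pics/s2.png

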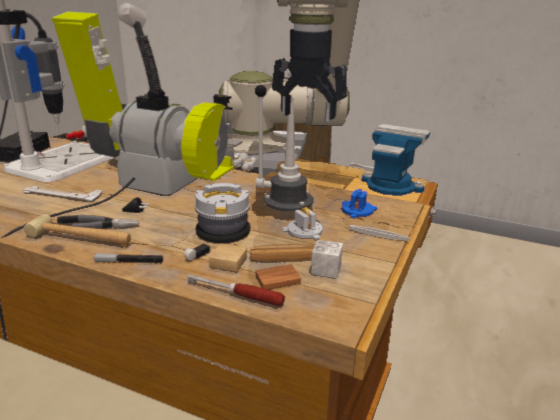

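Run:
```python
from h import *
for f,n in (("w1","wrist"),("top","top")):
    z=np.load(f+".npz"); d=z["d"]; T=z["T"] if n=="wrist" else c2w("top"); C=cloud(n,d,T)
    m=(d>0)&(np.hypot(C[...,0]-.613,C[...,1]-.068)<.062)
    b=C[m&(C[...,2]>.081)][:,:2]
    for c in [None]:
        # circle fit on lip top by outer enclosing
        (cx,cy),r=cv2.minEnclosingCircle(b.astype(np.float32))
        lt=C[m&(C[...,2]>.081)][:,2]; print(f,cx,cy,r,np.median(lt))
    P=C[m][:,:2]-[cx,cy]; Z=C[m][:,2]; rr=np.hypot(*P.T); a=np.degrees(np.arctan2(P[:,1],P[:,0])); k=(rr>.042)&(rr<.052)
    for a0 in range(-180,180,10):
        q=k&(a>=a0)&(a<a0+10); print(a0,q.sum(),np.round(np.median(Z[q]),3) if q.any() else None,end=" | ")
    print()
S=np.load("scene.npz"); C=cloud("scene",S["d"],c2w("scene"))
for (u,v) in [(291,99),(262,91)]: 
    w=C[v-3:v+6,u-3:u+4].reshape(-1,3); w=w[(w[:,0]<.55)&(w[:,0]>.3)]; print(w.max(0) if len(w) else None, len(w))
```

```text
w1 0.6091387867927551 0.07050357758998871 0.054865073412656784 0.08610187290399435
-180 117 0.086 | -170 100 0.086 | -160 89 0.086 | -150 90 0.086 | -140 89 0.086 | -130 88 0.086 | -120 20 0.073 | -110 32 0.073 | -100 114 0.08 | -90 80 0.086 | -80 121 0.086 | -70 116 0.086 | -60 135 0.086 | -50 119 0.074 | -40 0 None | -30 0 None | -20 0 None | -10 0 None | 0 0 None | 10 0 None | 20 0 None | 30 0 None | 40 4 0.014 | 50 32 0.086 | 60 59 0.086 | 70 72 0.04 | 80 139 0.086 | 90 155 0.085 | 100 164 0.085 | 110 180 0.085 | 120 216 0.061 | 130 234 0.061 | 140 284 0.068 | 150 187 0.085 | 160 150 0.086 | 170 120 0.086 | 
top 0.6133991479873657 0.06885582208633423 0.054822906851768494 0.08790128764163596
-180 26 0.089 | -170 25 0.088 | -160 26 0.088 | -150 27 0.088 | -140 23 0.088 | -130 27 0.088 | -120 13 0.074 | -110 21 0.073 | -100 32 0.078 | -90 27 0.088 | -80 23 0.088 | -70 26 0.088 | -60 28 0.088 | -50 30 0.088 | -40 26 0.088 | -30 23 0.088 | -20 26 0.088 | -10 33 0.087 | 0 19 0.074 | 10 20 0.073 | 20 16 0.087 | 30 25 0.088 | 40 24 0.088 | 50 27 0.088 | 60 25 0.088 | 70 26 0.088 | 80 30 0.088 | 90 28 0.088 | 100 29 0.088 | 110 31 0.088 | 120 42 0.064 | 130 35 0.064 | 140 37 0.072 | 150 31 0.088 | 160 28 0.087 | 170 27 0.088 | 
[0.43845086 0.18874361 0.25260258] 38
[0.42759905 0.123384   0.26426149] 61
```

Call:
{"name": "move_arm", "arguments": {"jaw": [8.5, 8.5, 8.5, 8.5, 8.5, 8.5, 8.5, 8.5, 8.5, 8.5, 8.5], "dp": [[0, 0, 1], [0, 0, 1], [0, 0, 1], [0, 0, 1], [0, 0, 1], [0, 0, 1], [0, 0, 1], [0, 0, 1], [0, 0, 1], [0, 0.46, 1], [0, 0, 0]], "turn": [[0, 0, -0.12], [0, 0, -0.12], [0, 0, -0.12], [0, 0, -0.12], [0, 0, -0.12], [0, 0, -0.12], [0, 0, -0.12], [0, 0, -0.12], [0, 0, -0.12], [0, 0, 0], [0, 0, 0]]}}

```text
time_s: 2.47
position: [0.5718, 0.2422, 0.1298]
tool_rot: [[-0.754, -0.657, -0.004], [-0.657, 0.754, -0.0], [0.003, 0.002, -1.0]]
ft_force: [-0.5, 0.7, -0.1]
grip_width: 0.0855
gripper_force: 0.0
```

Run:
```python
from h import *
s=observe(); print(s["time_s"],s["q"].round(2),s["position"].round(4),s["ft_force"])
T=c2w("wrist",s); im,d=cams.get_image("wrist"); np.savez("w2",im=im,d=d,T=T)
C=cloud("wrist",d,T)
m=(d>0)&(np.hypot(C[...,0]-.575,C[...,1]-.239)<.055)
t=C[m&(C[...,2]>.038)&(C[...,2]<.047)][:,:2].astype(np.float32); print(cv2.minAreaRect(t),len(t))
p=C[m&(C[...,2]>.005)&(C[...,2]<.013)][:,:2].astype(np.float32);print(cv2.minEnclosingCircle(p))
k=C[m&(C[...,2]>.002)&(C[...,2]<.009)][:,:2]
P=k-[.575,.239]; rr=np.hypot(*P.T); a=np.degrees(np.arctan2(P[:,1],P[:,0])); g=(rr>.0395)&(rr<.047)
print("lug ph",np.degrees(np.angle(np.exp(3j*np.radians(a[g])).mean()))/3, g.sum())
R=s["tool_rot"];print(np.degrees(np.arctan2(R[1,1],R[0,1])))
im3,d3=cams.get_image("top"); C=cloud("top",d3,c2w("top")); a=np.radians(s["q"][0]); P=C[d3>0]; u=P[:,0]*np.cos(a)+P[:,1]*np.sin(a); v=-P[:,0]*np.sin(a)+P[:,1]*np.cos(a)
for x in np.arange(.38,.66,.04):
  k=(abs(u-x)<.02)&(P[:,2]>.3)&(abs(v)<.25); print(round(x,2),np.percentile(P[k][:,2],[50,99]).round(3),np.percentile(v[k],[1,99]).round(3))
```

```text
2.4667 [ 1.2040e+01  3.3700e+01  7.1170e+01  2.0000e-02  7.5330e+01 -1.1902e+02] [0.5718 0.2422 0.1298] [-0.53861746  0.74132461 -0.1494262 ]
((0.5754283666610718, 0.2393391728401184), (0.03600670397281647, 0.030043376609683037), 40.43090057373047) 1718
((0.5754857063293457, 0.23994383215904236), 0.046120207756757736)
lug ph 40.97703565191819 375
131.05318469430895
0.38 [0.553 0.566] [-0.238  0.162]
0.42 [0.528 0.554] [-0.239  0.164]
0.46 [0.499 0.523] [0.066 0.165]
0.5 [0.461 0.488] [0.057 0.173]
0.54 [0.453 0.461] [0.056 0.174]
0.58 [0.426 0.448] [0.05  0.179]
0.62 [0.431 0.439] [0.048 0.182]
0.66 [0.416 0.426] [0.056 0.175]
```

Call:
{"name": "move_arm", "arguments": {"jaw": [8.5, 8.5, 8.5, 8.5, 8.5, 8.5, 3.0, 2.6, 2.6, 2.6, 2.6, 2.6], "dp": [[-0.08, -0.46, 2.0], [0, 0, 2.2], [0, 0, 2.2], [0, 0, 2.0], [0, 0, 1.6], [0, 0, 1.4], [0, 0, 0], [0, 0, 0], [0, 0, 0], [0, 0, 0], [0, 0, 0], [0, 0, 0]], "turn": [[0, 0, 0], [0, 0, 0], [0, 0, 0], [0, 0, 0], [0, 0, 0], [0, 0, 0], [0, 0, 0], [0, 0, 0], [0, 0, 0], [0, 0, 0], [0, 0, 0], [0, 0, 0]], "force": 60}}

```text
time_s: 3.57
position: [0.5783, 0.2381, 0.0189]
tool_rot: [[-0.756, -0.655, 0.003], [-0.655, 0.756, 0.001], [-0.002, -0.001, -1.0]]
ft_force: [-1.1, 1.3, 6.3]
grip_width: 0.0289
gripper_force: 62.2
```

Call:
{"name": "move_arm", "arguments": {"jaw": [2.6, 2.6, 2.6, 2.6, 2.6, 2.6, 2.6, 2.6], "dp": [[0, 0, -0.5], [0, 0, -1.5], [0, 0, -3], [0, 0, -3.5], [0, 0, -3.5], [0, 0, -3.5], [0, 0, -3.5], [0, 0, -2]], "turn": [[0, 0, 0], [0, 0, 0.025], [0, 0, 0.08], [0, 0, 0.1], [0, 0, 0.1], [0, 0, 0.1], [0, 0, 0.08], [0, 0, 0.04]]}}

```text
time_s: 4.23
position: [0.5778, 0.2379, 0.2316]
tool_rot: [[-0.983, -0.184, 0.004], [-0.184, 0.983, 0.001], [-0.004, -0.0, -1.0]]
ft_force: [-0.2, -0.5, -5.0]
grip_width: 0.0289
gripper_force: 60.8
```

Call:
{"name": "move_arm", "arguments": {"jaw": [2.6, 2.6, 2.6, 2.6, 2.6, 2.6, 2.6, 2.6, 2.6, 2.6], "dp": [[-0.8, -1.72, 0], [-1.2, -2.5, 0], [-1.4, -3, 0], [-1.4, -3, 0], [-1.4, -3, 0], [-1.2, -2.5, 0], [-0.7, -1.5, 0], [0, 0, 0], [0, 0, 0], [0, 0, 0]], "turn": [[0, 0, 0], [0, 0, 0], [0, 0, 0], [0, 0, 0], [0, 0, 0], [0, 0, 0], [0, 0, 0], [0, 0, 0], [0, 0, 0], [0, 0, 0]]}}

```text
time_s: 5.07
position: [0.689, 0.0845, 0.227]
tool_rot: [[-0.982, -0.188, -0.001], [-0.188, 0.982, 0.0], [0.001, 0.001, -1.0]]
ft_force: [-0.9, 0.1, -4.5]
grip_width: 0.0287
gripper_force: 60.6
```

Run:
```python
from h import *
s=observe(); print(s["time_s"],s["q"].round(2),s["position"].round(4),s["tool_rot"].round(3),s["ft_force"].round(1),s["grip_width"])
T=c2w("wrist",s); im,d=cams.get_image("wrist"); np.savez("w3",im=im,d=d,T=T); cv2.imwrite("pics/w3.png",im[:,:,::-1])
C=cloud("wrist",d,T)
m=(d>0)&(np.hypot(C[...,0]-.611,C[...,1]-.07)<.07)&(C[...,2]<.12)
b=C[m&(C[...,2]>.081)]; print(cv2.minEnclosingCircle(b[:,:2].astype(np.float32)),np.median(b[:,2]))
```

```text
5.0667 [-2.7600e+00  3.7380e+01  4.7670e+01  2.0000e-02  9.5030e+01 -1.0362e+02] [0.689  0.0845 0.227 ] [[-0.982 -0.188 -0.001]
 [-0.188  0.982  0.   ]
 [ 0.001  0.001 -1.   ]] [-0.9  0.1 -4.5] 0.028696284805903742
((0.6097710728645325, 0.07035636156797409), 0.054403044283390045) 0.08615528367056113
```

View pics/w3.png

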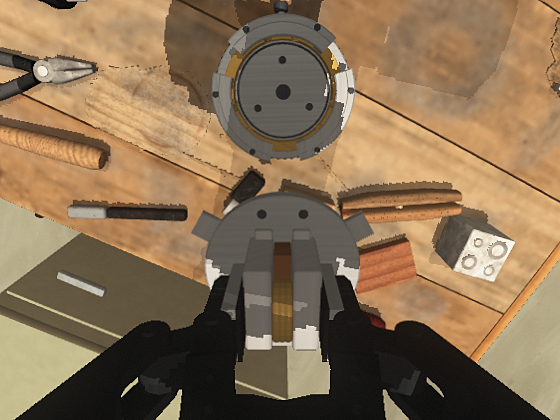

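Run:
```python
from h import *
from scipy.optimize import least_squares
z=np.load("w3.npz"); d,T=z["d"],z["T"]; s=observe(); C=cloud("wrist",d,T); m=d>0
c=np.array([.6098,.0704])
# refine centre: lip top outer edge, fit radius .054 to hull
b=C[m&(C[...,2]>.081)&(C[...,2]<.092)&(np.hypot(C[...,0]-c[0],C[...,1]-c[1])<.07)][:,:2].astype(np.float32)
h=cv2.convexHull(b)[:,0]; r=least_squares(lambda p:np.hypot(*(h-p[:2]).T)-p[2],[*c,.054],loss="soft_l1",f_scale=.0005); print("block",r.x); c=r.x[:2]
P=C[m&(C[...,2]>.060)&(C[...,2]<.080)][:,:2]-c; rr=np.hypot(*P.T); a=np.degrees(np.arctan2(P[:,1],P[:,0])); k=(rr>.0425)&(rr<.050)
aa=a[k]; print("gap phase",np.degrees(np.angle(np.exp(3j*np.radians(aa)).mean()))/3)
for g in (11,131,-109):
    q=aa[abs((aa-g+180)%360-180)<20]; print(g,len(q),np.percentile((q-g+180)%360-180,[3,50,97]).round(1))
# plate
R,p=s["tool_rot"],s["position"]; L=(C-p)@R
k=m&(np.hypot(L[...,0],L[...,1])<.06)&(abs(L[...,2])<.03)
print("z hist",np.histogram(L[k][:,2],np.arange(-.03,.031,.003)))
top=k&(abs(L[...,2]-np.median(L[k&(L[...,0]>.02)][:,2]))<.002)
e=L[top][:,:2]; print("topz",np.median(L[top][:,2]))
h=cv2.convexHull(e.astype(np.float32))[:,0]; h=h[(h[:,0]>.012)]
r=least_squares(lambda q:np.hypot(*(h-q).T)-.037,[0,0],loss="soft_l1",f_scale=.0005); print("plate c",r.x,np.round(np.hypot(*(h-r.x).T),4)); pc=r.x
zt=np.median(L[top][:,2])
l=L[k&(L[...,2]>zt+.0015)&(L[...,2]<zt+.0075)][:,:2]-pc; rr=np.hypot(*l.T); g=(rr>.0395)&(rr<.047); a=np.degrees(np.arctan2(l[g,1],l[g,0])); print(len(a),np.histogram(a,np.arange(-180,181,10))[0],np.degrees(np.angle(np.exp(3j*np.radians(a)).mean()))/3)
for g0 in (60,-60): print(np.median(a[abs(a-g0)<15]))
```

```text
block [0.60961716 0.07065219 0.05390511]
gap phase 12.140034614403236
11 162 [-11.2   1.   12.6]
131 209 [-11.4   1.2  13.5]
-109 200 [-10.7   1.2  13.8]
z hist (array([ 657,  997, 4271,  573,  459,  399,  351,  318,  539,  319,  201,
        225,  452, 6895, 1306,  253,   22,    0,    0,    0]), array([-3.0000000e-02, -2.7000000e-02, -2.4000000e-02, -2.1000000e-02,
       -1.8000000e-02, -1.5000000e-02, -1.2000000e-02, -9.0000000e-03,
       -6.0000000e-03, -3.0000000e-03, -6.9388939e-18,  3.0000000e-03,
        6.0000000e-03,  9.0000000e-03,  1.2000000e-02,  1.5000000e-02,
        1.8000000e-02,  2.1000000e-02,  2.4000000e-02,  2.7000000e-02,
        3.0000000e-02]))
topz 0.0106059067537318
plate c [ 0.00224329 -0.00191303] [0.037  0.037  0.037  0.0373 0.0475 0.0464 0.0434 0.0434 0.0422 0.0358
 0.0362 0.0364 0.0365]
721 [ 20   0   0   0   0   0   0   0   0   0   0  87 152   4   0   0   0   0
   0   0   0   0   0 183 228   1   0   0   0   0   0   0   0   0   0  46] -58.80028886362993
60.76763104907529
-57.389786506274355
```

Run:
```python
from h import *
from scipy.optimize import least_squares
z=np.load("w3.npz"); d,T=z["d"],z["T"]; s=observe(); C=cloud("wrist",d,T)
R,p=s["tool_rot"],s["position"]; L=(C-p)@R
k=(d>0)&(abs(L[...,2]-.0106)<.0015)&(np.hypot(L[...,0],L[...,1])<.05)
e=L[k][:,:2]; a=np.degrees(np.arctan2(e[:,1],e[:,0])); r=np.hypot(*e.T)
B=[]
for a0 in list(range(-48,48,4)):
    q=(a>=a0)&(a<a0+4)
    if q.sum()>5: i=np.where(q)[0][np.argmax(r[q])]; B.append(e[i])
B=np.array(B); print(np.round(np.hypot(*B.T)*1e3,1))
f=least_squares(lambda q:np.hypot(*(B-q[:2]).T)-.037,[0,0],loss="soft_l1",f_scale=.0004).x; print(f)
# jaws top: z ~ .0106-.034
t=L[(d>0)&(abs(L[...,2]+.0234)<.002)&(np.hypot(L[...,0],L[...,1])<.03)][:,:2].astype(np.float32); print(cv2.minAreaRect(t),len(t), np.percentile(t,[1,99],axis=0))
# lugs at lug top z= .0136
for sg in (1,-1):
    l=L[(d>0)&(abs(L[...,2]-.0136)<.0015)][:,:2]-f; rr=np.hypot(*l.T); aa=np.degrees(np.arctan2(l[:,1],l[:,0])); q=(rr>.039)&(rr<.047)&(abs(aa-60*sg)<20)
    print(q.sum(),np.percentile(aa[q],[3,50,97]),rr[q].max())
```

```text
[37.8 38.1 38.3 38.3 38.5 38.5 38.6 38.6 38.8 38.5 38.8 38.7 38.8 38.7
 38.7 38.7 38.8 38.4 38.5 38.5 38.4 38.3 38.2 38.1]
[1.69257226e-03 8.22652095e-05]
((0.0019006934016942978, 0.00039022229611873627), (0.05625131353735924, 0.037885770201683044), 89.45746612548828) 4884 [[-0.01528158 -0.02429595]
 [ 0.01986687  0.02488656]]
372 [52.18411054 59.57765397 67.06009021] 0.04635970211298635
349 [-66.48275319 -58.89154313 -51.43157889] 0.04608998764926078
```

Call:
{"name": "move_arm", "arguments": {"jaw": [2.6, 2.6, 2.6, 2.6, 2.6, 2.6, 2.6, 2.6, 2.6, 2.6, 2.6], "dp": [[1.0, 0.02, 0], [1.8, 0.04, 0], [2.0, 0.04, 0], [1.8, 0.04, 1], [1.29, 0, 2], [0, 0, 2.5], [0, 0, 2.5], [0, 0, 1.8], [0, 0, 1.1], [0, 0, 0], [0, 0, 0]], "turn": [[0, 0, 0], [0, 0, 0], [0, 0, 0], [0, 0, 0], [0, 0, 0], [0, 0, -0.028], [0, 0, 0], [0, 0, 0], [0, 0, 0], [0, 0, 0], [0, 0, 0]]}}

```text
time_s: 6.03
position: [0.6115, 0.0712, 0.1187]
tool_rot: [[-0.976, -0.217, -0.0], [-0.217, 0.976, 0.0], [0.0, 0.0, -1.0]]
ft_force: [0.2, -0.2, -4.2]
grip_width: 0.0288
gripper_force: 60.4
```

Run:
```python
from h import *
s=observe(); print(s["time_s"],s["q"].round(2),s["position"].round(4),s["tool_rot"].round(4),s["ft_force"].round(1),s["wrist_torque"].round(2))
T=c2w("wrist",s); im,d=cams.get_image("wrist"); np.savez("w4",im=im,d=d,T=T); cv2.imwrite("pics/w4.png",cv2.resize(im[60:330,130:430,::-1],None,fx=2,fy=2))
```

```text
6.0333 [  -4.36   33.77   73.09    0.     73.15 -106.87] [0.6115 0.0712 0.1187] [[-9.763e-01 -2.165e-01 -3.000e-04]
 [-2.165e-01  9.763e-01  1.000e-04]
 [ 3.000e-04  1.000e-04 -1.000e+00]] [ 0.2 -0.2 -4.2] [ 0.02 -0.01 -0.01]
```

View pics/w4.png

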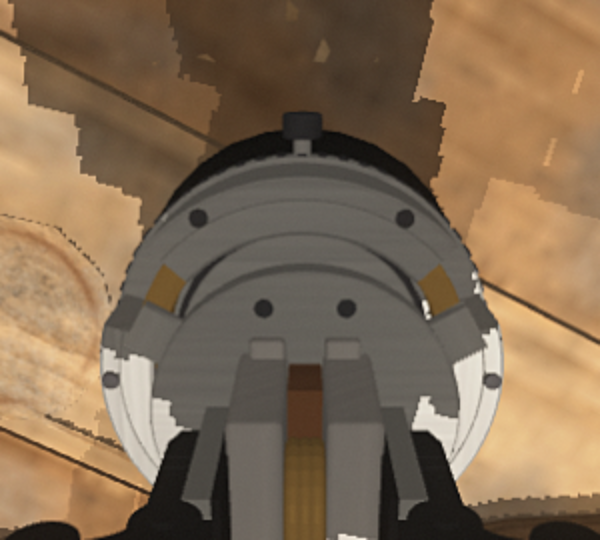

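Call:
{"name": "move_arm", "arguments": {"jaw": [2.6, 2.6, 2.6, 2.6, 2.6, 2.6, 2.6, 2.6], "dp": [[0, 0, 0.6], [0, 0, 0.5], [0, 0, 0.3], [0, 0, 0.2], [0, 0, 0.2], [0, 0, 0.2], [0, 0, 0.1], [0, 0, 0]], "turn": [[0, 0, 0], [0, 0, 0], [0, 0, 0], [0, 0, 0], [0, 0, 0], [0, 0, 0], [0, 0, 0], [0, 0, 0]]}}

```text
time_s: 6.75
position: [0.6118, 0.0704, 0.0971]
tool_rot: [[-0.977, -0.215, -0.0], [-0.215, 0.977, 0.0], [0.0, 0.0, -1.0]]
ft_force: [-0.5, -1.6, -4.2]
grip_width: 0.0289
gripper_force: 60.6
```

Call:
{"name": "move_arm", "arguments": {"jaw": [2.6, 2.6, 2.6, 2.6, 2.6, 2.6], "dp": [[0, 0, 0.1], [0, 0, 0.1], [0, 0, 0.1], [0, 0, 0.05], [0, 0, 0.05], [0, 0, 0]], "turn": [[0, 0, 0], [0, 0, 0], [0, 0, 0], [0, 0, 0], [0, 0, 0], [0, 0, 0]]}}

```text
time_s: 7.25
position: [0.6118, 0.0704, 0.0932]
tool_rot: [[-0.977, -0.216, -0.0], [-0.216, 0.977, -0.0], [0.0, 0.0, -1.0]]
ft_force: [-0.0, -0.4, -5.8]
grip_width: 0.029
gripper_force: 60.6
```

Call:
{"name": "move_arm", "arguments": {"jaw": [2.6, 2.6, 2.6, 2.6], "dp": [[0, 0, 0.05], [0, 0, 0.05], [0, 0, 0.03], [0, 0, 0]], "turn": [[0, 0, 0], [0, 0, 0], [0, 0, 0], [0, 0, 0]]}}

```text
time_s: 7.58
position: [0.6118, 0.0704, 0.092]
tool_rot: [[-0.977, -0.215, 0.0], [-0.215, 0.977, 0.0], [-0.0, 0.0, -1.0]]
ft_force: [-0.5, -0.1, -4.9]
grip_width: 0.0287
gripper_force: 60.7
```

Call:
{"name": "move_arm", "arguments": {"jaw": [2.6, 2.6, 2.6, 2.6], "dp": [[0, 0, 0.03], [0, 0, 0.03], [0, 0, 0.03], [0, 0, 0]], "turn": [[0, 0, 0], [0, 0, 0], [0, 0, 0], [0, 0, 0]]}}

```text
time_s: 7.92
position: [0.6119, 0.0704, 0.0919]
tool_rot: [[-0.976, -0.216, 0.001], [-0.216, 0.976, -0.0], [-0.001, -0.0, -1.0]]
ft_force: [-4.1, 0.1, 4.2]
grip_width: 0.029
gripper_force: 61.8
```

Call:
{"name": "move_arm", "arguments": {"jaw": [2.6, 2.6, 2.6, 2.6, 2.6], "dp": [[0, -0.01, 0], [0, -0.015, 0], [0, -0.015, 0], [0, -0.015, 0], [0, 0, 0]], "turn": [[0, 0, 0.06], [0, 0, 0.09], [0, 0, 0.09], [0, 0, 0.09], [0, 0, 0]]}}

```text
time_s: 8.33
position: [0.6127, 0.0699, 0.0919]
tool_rot: [[-0.993, 0.116, 0.003], [0.116, 0.993, -0.0], [-0.003, 0.0, -1.0]]
ft_force: [0.6, -0.5, 4.6]
grip_width: 0.0289
gripper_force: 61.7
```

Call:
{"name": "move_arm", "arguments": {"jaw": [2.6, 2.6, 2.6, 2.6], "dp": [[0, -0.01, 0], [0, -0.01, 0], [0, -0.01, 0], [0, 0, 0]], "turn": [[0, 0, 0.05], [0, 0, 0.05], [0, 0, 0.05], [0, 0, 0]]}}

```text
time_s: 8.67
position: [0.6125, 0.0696, 0.0919]
tool_rot: [[-0.966, 0.259, 0.002], [0.259, 0.966, -0.0], [-0.002, 0.001, -1.0]]
ft_force: [-0.1, 1.6, 4.7]
grip_width: 0.0289
gripper_force: 61.9
```

Call:
{"name": "move_arm", "arguments": {"jaw": [2.6, 2.6, 2.6], "dp": [[0, -0.01, 0], [0, -0.01, 0], [0, 0, 0]], "turn": [[0, 0, 0.04], [0, 0, 0.04], [0, 0, 0]]}}

```text
time_s: 8.92
position: [0.6124, 0.0694, 0.0918]
tool_rot: [[-0.942, 0.334, 0.002], [0.334, 0.942, -0.0], [-0.002, 0.001, -1.0]]
ft_force: [-0.0, 1.0, 4.9]
grip_width: 0.0285
gripper_force: 62.0
```

Call:
{"name": "move_arm", "arguments": {"jaw": [2.6, 2.6, 2.6], "dp": [[0, -0.01, 0], [0, -0.01, 0], [0, 0, 0]], "turn": [[0, 0, 0.04], [0, 0, 0.04], [0, 0, 0]]}}

```text
time_s: 9.17
position: [0.6124, 0.0692, 0.0919]
tool_rot: [[-0.913, 0.409, 0.002], [0.409, 0.913, -0.0], [-0.002, 0.001, -1.0]]
ft_force: [1.2, 0.1, 4.9]
grip_width: 0.029
gripper_force: 61.9
```

Call:
{"name": "move_arm", "arguments": {"jaw": [2.6, 2.6, 2.6], "dp": [[0, -0.01, 0], [0, -0.01, 0], [0, 0, 0]], "turn": [[0, 0, 0.04], [0, 0, 0.04], [0, 0, 0]]}}

```text
time_s: 9.42
position: [0.6122, 0.0691, 0.0919]
tool_rot: [[-0.877, 0.48, 0.002], [0.48, 0.877, -0.0], [-0.002, 0.001, -1.0]]
ft_force: [0.3, 0.4, 4.9]
grip_width: 0.0292
gripper_force: 62.0
```

Call:
{"name": "move_arm", "arguments": {"jaw": [2.6, 2.6, 2.6], "dp": [[0, -0.01, 0], [0, -0.01, 0], [0, 0, 0]], "turn": [[0, 0, 0.04], [0, 0, 0.03], [0, 0, 0]]}}

```text
time_s: 9.67
position: [0.6121, 0.0691, 0.0919]
tool_rot: [[-0.842, 0.54, 0.002], [0.54, 0.842, 0.0], [-0.002, 0.001, -1.0]]
ft_force: [-1.1, 1.3, 6.5]
grip_width: 0.0288
gripper_force: 61.9
```

Call:
{"name": "move_arm", "arguments": {"jaw": [2.6, 2.6, 2.6], "dp": [[0, -0.01, 0], [0, -0.01, 0], [0, 0, 0]], "turn": [[0, 0, 0.04], [0, 0, 0.03], [0, 0, 0]]}}

```text
time_s: 9.92
position: [0.6119, 0.0688, 0.0917]
tool_rot: [[-0.802, 0.598, 0.002], [0.598, 0.802, 0.0], [-0.001, 0.001, -1.0]]
ft_force: [0.6, 1.1, 5.3]
grip_width: 0.0286
gripper_force: 62.0
```

Call:
{"name": "move_arm", "arguments": {"jaw": [2.6, 2.6, 2.6], "dp": [[0, -0.01, 0], [0, 0, 0], [0, 0, 0]], "turn": [[0, 0, 0.04], [0, 0, 0.02], [0, 0, 0]]}}

```text
time_s: 10.17
position: [0.6118, 0.0684, 0.0914]
tool_rot: [[-0.764, 0.645, 0.001], [0.645, 0.764, -0.0], [-0.001, 0.0, -1.0]]
ft_force: [2.0, -0.3, 4.2]
grip_width: 0.0289
gripper_force: 61.8
```

Call:
{"name": "move_arm", "arguments": {"jaw": [2.6, 2.6, 2.6], "dp": [[0, 0, 0.04], [0, 0, 0.03], [0, 0, 0]], "turn": [[0, 0, 0.025], [0, 0, 0.015], [0, 0, 0]]}}

```text
time_s: 10.42
position: [0.6111, 0.0692, 0.0901]
tool_rot: [[-0.737, 0.676, -0.001], [0.676, 0.737, 0.001], [0.002, 0.0, -1.0]]
ft_force: [0.1, 5.1, 1.0]
grip_width: 0.0288
gripper_force: 61.4
```

Call:
{"name": "move_arm", "arguments": {"jaw": [2.6, 2.6, 2.6], "dp": [[0, 0, 0.08], [0, 0, 0.06], [0, 0, 0]], "turn": [[0, 0, 0.015], [0, 0, 0.01], [0, 0, 0]]}}

```text
time_s: 10.67
position: [0.611, 0.0691, 0.0888]
tool_rot: [[-0.719, 0.695, -0.001], [0.695, 0.719, 0.001], [0.001, -0.0, -1.0]]
ft_force: [0.1, 4.9, 2.3]
grip_width: 0.0287
gripper_force: 61.6
```

Call:
{"name": "move_arm", "arguments": {"jaw": [2.6, 2.6, 2.6], "dp": [[0, 0, 0.08], [0, 0, 0.06], [0, 0, 0]], "turn": [[0, 0, 0.015], [0, 0, 0.005], [0, 0, 0]]}}

```text
time_s: 10.92
position: [0.6108, 0.069, 0.0867]
tool_rot: [[-0.705, 0.709, -0.002], [0.709, 0.705, 0.001], [0.002, -0.001, -1.0]]
ft_force: [-0.8, 5.3, -2.2]
grip_width: 0.029
gripper_force: 61.0
```

Call:
{"name": "move_arm", "arguments": {"jaw": [2.6, 2.6, 2.6, 2.6], "dp": [[0, 0, 0.04], [0, 0, 0.04], [0, 0, 0], [0, 0, 0]], "turn": [[0, 0, 0.01], [0, 0, 0], [0, 0, 0], [0, 0, 0]]}}

```text
time_s: 11.25
position: [0.6109, 0.0689, 0.0863]
tool_rot: [[-0.698, 0.716, -0.001], [0.716, 0.698, 0.001], [0.001, -0.0, -1.0]]
ft_force: [-2.7, 5.3, 0.4]
grip_width: 0.0294
gripper_force: 61.4
```

Call:
{"name": "move_arm", "arguments": {"jaw": [2.6, 2.6, 2.6], "dp": [[0.04, 0.01, 0], [0, 0, 0], [0, 0, 0]], "turn": [[0, 0, 0], [0, 0, 0], [0, 0, 0]]}}

```text
time_s: 11.5
position: [0.6109, 0.069, 0.0864]
tool_rot: [[-0.698, 0.716, -0.001], [0.716, 0.698, 0.0], [0.001, -0.001, -1.0]]
ft_force: [-1.4, 4.9, -0.5]
grip_width: 0.0293
gripper_force: 61.1
```

Call:
{"name": "move_arm", "arguments": {"jaw": [3.2, 3.8, 5, 6, 6, 6, 6, 6], "dp": [[0, 0, 0], [0, 0, 0], [0, 0, 0], [0, 0, 0], [0, 0, 0], [0, 0, 0], [0, 0, 0], [0, 0, 0]], "turn": [[0, 0, 0], [0, 0, 0], [0, 0, 0], [0, 0, 0], [0, 0, 0], [0, 0, 0], [0, 0, 0], [0, 0, 0]]}}

```text
time_s: 12.17
position: [0.6112, 0.0689, 0.0868]
tool_rot: [[-0.698, 0.716, 0.0], [0.716, 0.698, -0.0], [-0.0, 0.0, -1.0]]
ft_force: [0.0, 1.2, -0.3]
grip_width: 0.06
gripper_force: 0.0
```

Call:
{"name": "move_arm", "arguments": {"jaw": [6, 6, 6, 6, 6, 6, 6, 6], "dp": [[0, 0, -0.5], [0, 0, -1.5], [0, 0, -2.5], [0, 0, -3], [0, 0, -3], [0, 0, -2], [0, 0, -1], [0, 0, 0]], "turn": [[0, 0, 0], [0, 0, 0], [0, 0, 0], [0, 0, 0], [0, 0, 0], [0, 0, 0], [0, 0, 0], [0, 0, 0]]}}

```text
time_s: 12.83
position: [0.6118, 0.069, 0.2242]
tool_rot: [[-0.698, 0.716, 0.004], [0.716, 0.698, -0.0], [-0.003, 0.003, -1.0]]
ft_force: [0.1, 0.5, -0.5]
grip_width: 0.0598
gripper_force: 0.0
```

Run:
```python
from h import *
from scipy.optimize import least_squares
s=observe(); print(s["time_s"],s["position"].round(4),s["ft_force"].round(1))
T=c2w("wrist",s); im,d=cams.get_image("wrist"); cv2.imwrite("pics/w5.png",im[:,:,::-1]); C=cloud("wrist",d,T); m=d>0
L=C-[.6097,.0705,0]; r=np.hypot(L[...,0],L[...,1])
lip=L[m&(r>.043)&(r<.053)&(L[...,2]>.082)&(L[...,2]<.092)]; A=np.c_[lip[:,:2],np.ones(len(lip))]; print("lip plane",np.linalg.lstsq(A,lip[:,2],rcond=None)[0],np.median(lip[:,2]))
p=L[m&(r>.024)&(r<.035)&(L[...,2]>.070)&(L[...,2]<.086)]; A=np.c_[p[:,:2],np.ones(len(p))]; print("plate top plane",np.linalg.lstsq(A,p[:,2],rcond=None)[0],np.median(p[:,2]),len(p))
```

```text
12.8333 [0.6118 0.069  0.2242] [ 0.1  0.5 -0.5]
lip plane [-0.00054451 -0.00063735  0.08634755] 0.0863555851893949
plate top plane [-0.0008791  -0.00243778  0.07610941] 0.0761046392271082 2497
```

View pics/w5.png

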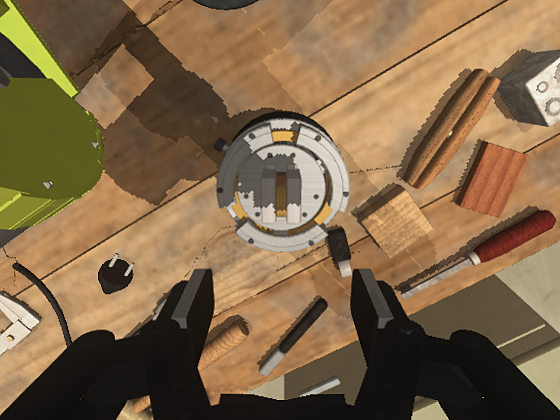

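```bash
python3 -c "
from rig import ticket; print(ticket.close_job())"
```

```text
the job is handed in; nothing more can be done
None
```

The fixture plate is locked home on the engraving block: the lugs dropped into the notches about 57° clockwise of the gaps. The plate sits level with its underside about 67 mm up. It has been let go, the arm is clear, the other tools were not touched, and the job was handed in at about 13 s.

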